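Hang the beam target and raise the telescoping stand to its second stop

ROBOT

A 6-joint arm with a two-finger parallel gripper is mounted at the origin on a cart in front of the work surface, level with it; the furniture and walls round the work are solid. World frame = base frame: x ahead of the robot, y to its left, z up, the work surface at z = 0. Lengths are in m, angles in rad, forces in N, time in s.
With the tool pointing down it reaches from about 0.4 to 0.825 m from the base axis. Payload 7 kg.
Tool frame: the origin (TCP) lies midway between the tips of the shut fingers; the grasp point (between the pads) lies arm.hold_point_z behind it (arm.hold_point_z is the distance from the TCP to the grasp point, in m); z points along the fingers, y is the line along which they close (so a half turn about z gives the same grasp; the last joint's range is limited). The gripper opens to 88 mm and grips with 3 to 60 N. Pads are 19 mm wide; open, the fingers measure 130 mm over their backs; the gripper's body (78 mm by 193 mm) begins 47 mm behind the grasp point.
Start: joints at [1.425, 0.359, 0.012, 0, -1.224, -0.288], TCP at [0.284, 0.612, 0.227] pointing down, gripper open.
Joint ranges: [-3.07, 3.07], [-1.43, 2.12], [-1.02, 1.25], [-3.03, 1.67], [-3.05, -0], [-3.03, 3.03]. Speed limits (rad/s): [2.39, 2.39, 3.01, 3.14, 3.14, 3.14].

INTERFACE

Orientations are given as [roll, pitch, yaw] about the fixed x, y, z axes, in that order (R = Rz(yaw) Ry(pitch) Rx(roll)).
In Python, from station import arm gives the robot as it stands.
- The arm moves only by the shell command python3 -m crank 'ROWS' [OPENING] [FORCE]. ROWS is JSON, a list that holds one entry, the list of rows, each a list of 4 numbers: the shift along the tool's x, y, z in units of 25 mm (1.0 is 25 mm), then the turn about the tool's z in units of 5 degrees (1.0 is 5 degrees). A call has 1 to 12 rows; each row is the pose to reach, as a shift and turn from the pose commanded when the call began, along the tool's axes at that moment; what a row does not reach only later rows make up. A row lasts 1/8 s, in which the tool goes at most 62.5 mm and 10.7 degrees, less where a joint would pass 70% of its speed; a pose out of reach is approached as far as the arm can. A call with a gripper value outside its range is refused whole. OPENING is the closure, from 0 (fully open) to 1 (shut), set as the call begins (- or left out, the last holds). The fingers move at their own pace and stop on an object; FORCE is the grip in N (left out, the last holds). Time passes only in rows, so rows that repeat a pose let the fingers close. It gives the time, the measured TCP pose, the force, the opening and the grip force at its end, in the units of the state.
- arm.get_state(): the state, without advancing time (a new reading comes with each control period).
- arm.grab_frame(name): name is "scene" or "top" or "wrist"; returns (picture, depth): 400x640x3 uint8, red, green, blue; 400x640 float32, m along the optical axis (not along the pixel's ray), 0 where there is no reading.
- arm.get_calibration(name): a dict with "mtx" (3x3 intrinsics, pixels), "R" (3x3) and "t" (3): a world point X has camera coordinates R X + t; the wrist camera has in their place "mount" (4x4, takes a point from camera to tool coordinates, whose origin is the TCP and whose axes are the flange's). Camera axes: x right, y down, z forward; pixel columns grow to the right and rows downward; lengths in m; the calibration is good to about 2 mm. A picture is of the moment at which its call begins: read the wrist's pose just before it. get_calibration takes no time and is no camera call.
- arm.job_done(): hands the job in; it is judged then, once.
Trained networks look in the newest picture that a camera, given by its name, has taken for a name from the list of things; names that differ only in an ending like _2 or _b are one class to them, and where a whole thing is asked for, a point or a joint stands for the part that bears it (a point fixed in the world has none). Each returns a list of dicts, best first, with "score" (0 to 1); they miss things now and then, are a little off and sometimes report something else, mostly with a low value. They report only what shows in the picture. A call takes as long as a camera call.
- arm.recognise(thing, camera): "extent" ([left, top, width, height] in pixels, round what is visible of it).
- arm.trace(thing, camera): "mask" (400x640 bool, what is visible of it) and "extent" ([left, top, width, height] in pixels, round what is visible of it).
The state is a dict: "t": time; "q": joint angles; "qd": joint speeds; "joint_efforts": joint torques, N m; "eef_pos": TCP position; "ee_rot": TCP orientation; "force": force on the tool from outside, world axes, zero at the start; "moment": the same for the moment, N m; "width": finger opening in m; "gripper_force": force on a finger pad.
Only numpy, scipy, OpenCV 4.12 (cv2) and the standard library are available. Lean on these libraries where they do the work, as an engineer would, in place of code of your own. Each camera call takes 0.05 s, during which the arm holds its last target. There are 200 camera calls.

TASK

Hang the orange-handled beam target by its handle on the hook of the telescoping stand and let go of it. Then squeeze the red release button on the stand's grip head, keep it squeezed, and pull the head straight up past the first stop to the second stop, as far as it goes, with the target still hanging on the hook. Finish while holding the head up there with the button squeezed (nothing locks it at the top), and do not disturb the vial, the lens tube or the lens box.

Things in the scene. Friction and masses are not known exactly. Their poses are not given: they have to be found in the camera images.
- stand: Telescoping stand, bolted down: dark square foot 76 x 76 x 20 mm, aluminium outer tube 30 mm across up to 125 mm high, on it a black grip head with a steel hook arm. Origin: centre of the foot's underside, on the tube's axis. Its -x axis points along the hook arm, from tube to hook tip; +y is the side of the red button; z up.
- grip_head (a point): Centre of the black grip head, on the tube's axis, 147 mm above the table when down. Head 46 (x) x 36 (y) x 40 (z) mm, axes as the stand's. The red button, 28 wide (x) x 26 high, stands 7 mm out of the middle of the +y face: 43 mm over both, 37 mm pressed. Closing two fingers from above along y, level with this point, grips the head and presses the button.
- hook_seat (a point): Where a handle hangs on the hook: top of the steel bar (7 mm thick) in its dip, 101 mm from the tube's axis along the stand's -x, 150.5 mm above the table when down. The free tip ends 21 mm further out, its top 14 mm above the seat; on the tube side the bar rises 6 mm and runs straight to the head. Axes as the stand's; rises with the head.
- target_handle (a point): Centre of the target's handle window, 79 mm above its underside. Orange handle: two uprights 6 mm wide, 10 deep (x), flat outer faces 44 mm apart in y; window between them 32 mm wide, 42 high (58 to 100 mm above the underside), open through along x; top bar 8 mm thick. Grip across the uprights (along y): the window stays free for the hook.
- handle_bar (a point): Middle of the underside of the handle's top bar, 100 mm above the target's underside, 21 mm above target_handle; this rests on the hook's seat when the target hangs. Axes as the target's.
- target: Beam target, 90 to 150 g, standing upright, 108 mm high: black plate with white and red rings, 44 mm wide (y), 10 thick (x), up to 58 mm high, on a foot 34 deep (x), 44 wide, 8 high; orange handle above, as wide as the plate. Both faces alike. Origin: centre of its underside; x runs through the handle window, z up.
- mast (a joint): Height of grip head and hook above their lowest position, m: 0 down (locked by a catch), 0.035 first stop (the catch snaps in there if the button is let go), 0.070 second stop (end of travel, no catch: the head sinks if let go). Runs straight up; head and friction need about 4 N, the target about 1 N more.
- release (a joint): Travel of the red button, m: 0 out, 0.006 fully pressed (about 6 N; sprung, comes out again when let go). The catch is free when it is pressed more than 0.004.
- vial: Glass vial with black cap, 22 mm across, 52 mm high, standing. Bystander; origin under its centre.
- lens_tube: Black lens tube 31 mm across, 26 mm high, standing on its end. Bystander; origin under its centre.
- lens_box: Black lens box with clear lid, 40 x 40 x 20 mm. Bystander; origin under its centre.

How it is judged:
On the way, in this order (a step that is already met when the one before it is completed fails the run):
1. the target hangs by its handle on the hook, let go, with the stand still down (distance between handle_bar and hook_seat below 0.02 m and angle between target's own z axis and vertical below 0.3 rad and contact force between target and the arm below 0.2 N and contact force between target and the fingers below 0.2 N and contact force between target and stand above 0.3 N and linear speed of target below 0.1 m/s and value of joint mast below 0.01 m), for 0.2 s.
2. the button is pressed and the head is pulled past the first stop (value of joint mast above 0.042 m and value of joint release above 0.003 m and contact force between the fingers and stand above 1 N), for 0.1 s.
At the end, for the whole second after the job is handed in: The head is held at the second stop (mast over 64 of 70 mm) by the fingers (over 2 N), button pressed over 3 mm; the target hangs on the hook, within 17 degrees of upright, slower than 0.1 m/s, its bar within 20 mm of the seat, not touched by the robot (value of joint mast above 0.064 m and value of joint release above 0.003 m and contact force between the fingers and stand above 2 N and distance between handle_bar and hook_seat below 0.02 m and angle between target's own z axis and vertical below 0.3 rad and contact force between target and the arm below 0.2 N and contact force between target and the fingers below 0.2 N and contact force between target and stand above 0.3 N and linear speed of target below 0.1 m/s); the arm keeps its last pose, push and grip.
It fails at once if the vial is moved more than 30 mm (distance of vial from where it was at the start of the episode above 0.03 m).
It fails at once if the lens tube is moved more than 30 mm (distance of lens_tube from where it was at the start of the episode above 0.03 m).
It fails at once if the lens box is moved more than 30 mm (distance of lens_box from where it was at the start of the episode above 0.03 m).
It also fails if it takes over 48 s, if anything falls off the work surface, if the arm or the gripper's body presses on something with over 40 N, if the wrist force passes 120 N, or if a joint passes its speed limit or range.

## Working session

There is one attempt and no reset: what is moved stays moved. The work goes in short steps, Python scripts to look and compute and a shell command to move; the robot and the scene stay as the last step left them, time stands still between calls to the robot, and variables do not carry over. Pictures are saved under pics/ and viewed, at most 10 in all, crops included, and the job is handed in when it is done.

```bash
mkdir -p pics; ls; cat > h.py <<'E'
import numpy as np,cv2
from station import arm
def cloud(cam):
    s=arm.get_state(); p,d=arm.grab_frame(cam); c=arm.get_calibration(cam); K=np.array(c["mtx"])
    v,u=np.mgrid[0:400,0:640]
    P=np.stack([(u-K[0,2])/K[0,0]*d,(v-K[1,2])/K[1,1]*d,d],-1)
    if "R" in c: W=(P-np.array(c["t"]))@np.array(c["R"])
    else:
        from scipy.spatial.transform import Rotation as R
        M=np.array(c["mount"]); T=P@M[:3,:3].T+M[:3,3]
        W=T@R.from_euler('xyz',s["ee_rot"]).as_matrix().T+np.array(s["eef_pos"])
    W[d==0]=np.nan
    return p,d,W
E
python3 - <<'E'
from h import *
np.set_printoptions(precision=4,suppress=True)
print(arm.get_state(),arm.hold_point_z)
ims=[]
for cam in("top","scene"):
    p,d,W=cloud(cam); cv2.imwrite(f"pics/{cam}0.png",p[:,:,::-1]); np.save(f"/tmp/{cam}.npy",W)
    for n in("stand","grip_head","target","vial","lens_tube","lens_box"):
        for r in arm.trace(n,cam)[:1]:
            w=W[r["mask"]]; w=w[~np.isnan(w[:,0])]
            print(cam,n,round(r["score"],2),r["extent"],np.median(w,0),np.percentile(w,2,axis=0),np.percentile(w,98,axis=0))
            np.save(f"/tmp/{cam}_{n}.npy",r["mask"])
E
```

```text
pics
{'t': 0.0, 'q': array([ 1.4251,  0.3594,  0.0111, -0.0003, -1.2241, -0.2881]), 'qd': array([-0.0003,  0.0016, -0.0003,  0.0006, -0.0006, -0.0007]), 'joint_efforts': array([ -0.0004, -58.2718,  29.3046,   6.9974,   0.0069,  -0.0001]), 'eef_pos': array([0.2835, 0.612 , 0.2256]), 'ee_rot': array([ 3.1399, -0.0002, -0.4339]), 'force': array([0.4123, 0.2229, 0.1166]), 'moment': array([-0.0142, -0.0511, -0.0073]), 'gripper_force': 0.0, 'width': 0.087341150439615} 0.0188
top stand 0.86 [263.0, 156.3, 35.4, 70.8] [0.5805 0.3235 0.0594] [0.4888 0.2955 0.001 ] [0.6311 0.3632 0.1691]
top grip_head 0.9 [261.3, 158.3, 22.0, 65.4] [0.5826 0.3277 0.1651] [0.4866 0.3133 0.0256] [0.6126 0.3535 0.1695]
top target 0.57 [355.5, 236.4, 21.3, 17.9] [0.4326 0.1294 0.0104] [0.4158 0.1046 0.0016] [0.4496 0.1492 0.1101]
top vial 0.63 [329.4, 190.8, 12.5, 10.1] [0.5553 0.1982 0.0501] [ 0.5476  0.1879 -0.0009] [0.5654 0.2077 0.0555]
scene stand 0.79 [280.3, 124.9, 46.0, 80.3] [0.5794 0.3224 0.0584] [0.4998 0.2927 0.003 ] [0.6278 0.3656 0.1681]
scene grip_head 0.81 [277.5, 127.0, 39.8, 51.8] [0.5762 0.3235 0.1589] [0.4823 0.3111 0.0542] [0.6153 0.3817 0.1689]
scene target 0.6 [344.5, 245.0, 32.3, 51.2] [0.4272 0.1258 0.0468] [0.4152 0.1052 0.005 ] [0.4362 0.1477 0.1094]
scene vial 0.49 [354.0, 204.8, 5.0, 20.7] [0.551  0.1937 0.034 ] [0.5467 0.1853 0.0013] [0.5638 0.2045 0.0545]
scene lens_tube 0.54 [324.0, 249.5, 17.0, 20.1] [0.4525 0.1987 0.015 ] [0.4384 0.1849 0.0021] [0.4667 0.2124 0.0264]
scene lens_box 0.9 [214.8, 185.8, 30.2, 25.9] [0.4842 0.447  0.0195] [0.4673 0.4304 0.0018] [0.5083 0.4711 0.0236]
```

View composite.

```bash
python3 - <<'E'
from h import *
np.set_printoptions(precision=4,suppress=True)
W=np.load("/tmp/top.npy"); S=np.load("/tmp/scene.npy")
def rect(w,n):
    w=w.astype(np.float32); r=cv2.minAreaRect(w[:,:2]*1000); print(n,len(w),r,w.mean(0))
for nm,C in(("top",W),("scene",S)):
    ok=~np.isnan(C[...,0]); x,y,z=C[...,0],C[...,1],C[...,2]
    st=ok&(abs(x-.56)<.1)&(abs(y-.33)<.06)
    hd=st&(z>.16)&(z<.175); rect(C[hd],nm+" headtop+tip")
    rect(C[hd&(x>.55)],nm+" headtop")
    rect(C[st&(z>.135)&(z<.17)&(x<.55)],nm+" hook")
    tg=ok&(abs(x-.43)<.03)&(abs(y-.127)<.04)
    rect(C[tg&(z>.095)],nm+" handle top"); rect(C[tg&(z>.004)&(z<.014)],nm+" foot")
    rect(C[tg&(z>.02)&(z<.09)],nm+" plate")
a=cv2.imread("pics/top0.png")[130:280,220:420]; b=cv2.imread("pics/scene0.png")[110:310,200:400]
cv2.imwrite("pics/c0.png",np.hstack([cv2.resize(a,(400,300)),cv2.resize(b,(400,400))[:300]]))
cv2.imwrite("pics/c0.png",np.hstack([cv2.resize(a,(400,300),interpolation=2),cv2.resize(b[:,:],(400,400),interpolation=2)[20:320]]))
E
```

```text
top headtop+tip 422 ((544.4354858398438, 327.6871032714844), (143.83888244628906, 42.91840362548828), 8.030467987060547) [0.5893 0.3318 0.1661]
top headtop 411 ((591.0604248046875, 334.26507568359375), (49.665672302246094, 42.91840362548828), 8.03046989440918) [0.5921 0.3322 0.1662]
top hook 122 ((511.20526123046875, 320.5899658203125), (76.04129028320312, 6.761592864990234), 7.937035083770752) [0.512  0.3205 0.1554]
top handle top 96 ((431.8697204589844, 127.57159423828125), (8.779743194580078, 43.715965270996094), 0.5943466424942017) [0.4322 0.1285 0.1077]
top foot 172 ((430.0196228027344, 128.7477264404297), (65.71964263916016, 50.61924743652344), 83.46305084228516) [0.4319 0.1293 0.0079]
top plate 31 ((436.8660888671875, 130.6617431640625), (8.317569732666016, 40.495235443115234), 14.652885437011719) [0.4358 0.135  0.0504]
scene headtop+tip 369 ((544.408203125, 328.01922607421875), (145.5646514892578, 41.96025085449219), 5.442023754119873) [0.5857 0.3286 0.1658]
scene headtop 357 ((591.5364379882812, 332.4966735839844), (50.78363800048828, 41.982200622558594), 5.227394104003906) [0.5894 0.3291 0.1659]
scene hook 133 ((511.1631774902344, 320.083740234375), (77.87710571289062, 7.32164192199707), 7.387568473815918) [0.5102 0.3191 0.1548]
scene handle top 193 ((430.97412109375, 127.00634765625), (12.14652156829834, 44.339874267578125), 2.5007388591766357) [0.4302 0.1264 0.1062]
scene foot 213 ((427.46563720703125, 126.17903137207031), (33.10334396362305, 70.02224731445312), 11.628389358520508) [0.4225 0.1257 0.0083]
scene plate 456 ((430.54937744140625, 126.87503051757812), (44.52249526977539, 13.652904510498047), 88.44113159179688) [0.428  0.1259 0.0499]
```

View pics/c0.png

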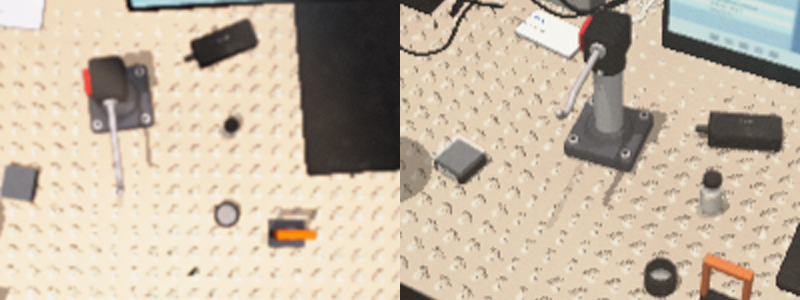

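View pics/scene0.png

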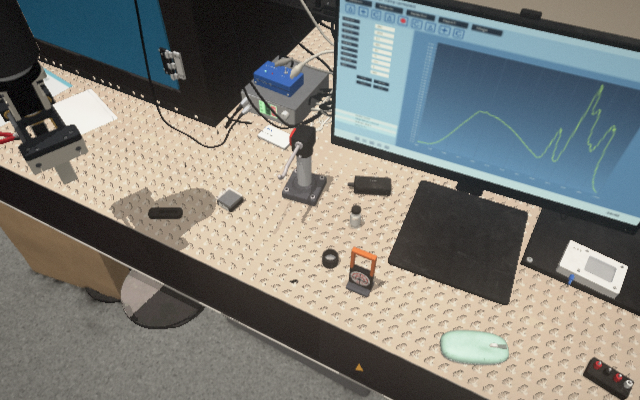

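The camera views show the stand with its button on the left (+y) and the hook toward the robot at a yaw of about 7.7°. The orange target is at (0.431, 0.127) with its window facing x. The lens tube and vial are clear of the path. Moving above the target now.

```bash
cat >> h.py <<'E'
def go(x,y,z,yawdeg,cmd=None):
    "units from the (given or measured) pose x,y,z,yaw_deg to a TCP goal"
    s=arm.get_state(); p=np.array(cmd[:3]) if cmd else s["eef_pos"]; w=np.radians(cmd[3]) if cmd else s["ee_rot"][2]
    d=np.array([x,y,z])-p; c,n=np.cos(w),np.sin(w)
    print("units",np.round([(d[0]*c+d[1]*n)/.025,(d[0]*n-d[1]*c)/.025,-d[2]/.025,(np.degrees(w)-yawdeg)/5],2))
E
python3 -m crank '[[[1.5,1.7,0,-0.55],[3,3.4,0,-1.1],[4.5,5.05,0,-1.65],[6,6.7,0,-2.2],[7.5,8.4,0,-2.75],[9,10.1,0,-3.3],[10.5,11.75,0,-3.85],[12,13.4,0,-4.4],[13.5,15.1,0,-4.97],[13.5,15.1,0,-4.97],[13.5,15.1,0,-4.97],[13.5,15.1,0,-4.97]]]' 0
python3 - <<'E'
from h import *
np.set_printoptions(precision=4,suppress=True)
s=arm.get_state(); print(s["eef_pos"],s["ee_rot"],s["q"])
p,d,C=cloud("wrist"); cv2.imwrite("pics/w1.png",p[:,:,::-1])
for r in arm.trace("target","wrist")[:1]:
    w=C[r["mask"]]; w=w[~np.isnan(w[:,0])]; print(r["score"],r["extent"])
    for lo,hi in((.1,.115),(.003,.014)):
        k=w[(w[:,2]>lo)&(w[:,2]<hi)].astype(np.float32)
        if len(k): print(len(k),cv2.minAreaRect(k[:,:2]*1000),k.mean(0))
E
```

```text
t: 2.2
eef_pos: [0.4312, 0.1289, 0.2266]
ee_rot: [-3.141, -0.0, 0.001]
force: [-0.3, 1.0, 0.3]
width: 0.0877
gripper_force: 0.0
[0.4312 0.1289 0.2266] [-3.1414 -0.0002  0.0009] [ 0.7307 -0.022  -0.4575 -0.     -1.135   0.841 ]
0.63 [296.6, 152.4, 55.8, 47.0]
707 ((430.7630615234375, 127.23851776123047), (10.419685363769531, 43.16207504272461), 0.8175498247146606) [0.4315 0.1273 0.1068]
520 ((431.1116943359375, 127.19049072265625), (42.88178634643555, 33.750213623046875), 89.9321517944336) [0.441  0.127  0.0073]
```

```bash
python3 -m crank '[[[0,0.07,1.5,-0.15],[0,0.07,3,-0.15],[0,0.07,4.5,-0.15],[0,0.07,5.8,-0.15],[0,0.07,6.6,-0.15],[0,0.07,6.6,-0.15],[0,0.07,6.6,-0.15]]]' 0
python3 -m crank '[[[0,0,0,0],[0,0,0,0],[0,0,0,0],[0,0,0,0],[0,0,0,0],[0,0,0,0]]]' 1 25
python3 -m crank '[[[0,0,-0.5,0],[0,0,-1.5,0],[0,0,-3,0],[0,0,-4.5,0],[0,0,-5.5,0],[0,0,-6,0],[0,0,-6,0],[0,0,-6,0]]]'
```

```text
t: 3.18
eef_pos: [0.4317, 0.1271, 0.0622]
ee_rot: [-3.141, -0.001, 0.014]
force: [0.3, 0.2, 0.2]
width: 0.0877
gripper_force: 0.0
t: 3.92
eef_pos: [0.4313, 0.1263, 0.0616]
ee_rot: [3.142, 0.0, 0.013]
force: [0.6, -0.0, 0.6]
width: 0.0439
gripper_force: 25.0
t: 4.92
eef_pos: [0.4306, 0.126, 0.2105]
ee_rot: [3.141, 0.002, 0.013]
force: [-0.6, 0.1, -0.9]
width: 0.0439
gripper_force: 25.0
```

```bash
python3 -m crank '[[[0,-1,0.4,-0.2],[0,-2.2,0.9,-0.4],[0.1,-3.6,1.5,-0.7],[0.1,-5,2.1,-1],[0.15,-6.3,2.6,-1.2],[0.15,-7,2.9,-1.39],[0.15,-7.36,2.98,-1.39],[0.15,-7.36,2.98,-1.39],[0.15,-7.36,2.98,-1.39]]]'
python3 - <<'E'
from h import *
np.set_printoptions(precision=4,suppress=True)
s=arm.get_state(); print(s["eef_pos"],s["ee_rot"])
for cam in("scene","wrist"):
    p,d,C=cloud(cam); np.save(f"/tmp/{cam}2.npy",C)
    if cam=="scene": b=p[90:240,220:420]; a=p
    else: w=p
    x,y,z=C[...,0],C[...,1],C[...,2]
    m=(x>.455)&(x<.56)&(abs(y-.32)<.03)&(z>.14)&(z<.17)
    print(cam,m.sum())
    if m.sum()>20:
        k=C[m].astype(np.float32); print(cv2.minAreaRect(k[:,:2]*1000),k.min(0),k.max(0))
cv2.imwrite("pics/c2.png",np.hstack([cv2.resize(b,(400,300),interpolation=2),cv2.resize(w,(400,300))])[:,:,::-1])
E
```

```text
t: 6.05
eef_pos: [0.4327, 0.3097, 0.1375]
ee_rot: [-3.141, -0.0, 0.134]
force: [0.5, 0.6, -1.1]
width: 0.0436
gripper_force: 25.0
[0.4327 0.3097 0.1375] [-3.1413 -0.0002  0.1336]
scene 24
((551.4491577148438, 325.0619812011719), (16.075809478759766, 6.256892204284668), 9.064451217651367) [0.5433 0.322  0.1532] [0.5591 0.3292 0.1583]
wrist 3343
((503.8132629394531, 319.7098083496094), (66.76303100585938, 7.009517669677734), 7.796360015869141) [0.4706 0.3124 0.1462] [0.5373 0.3276 0.1647]
```

View pics/c2.png

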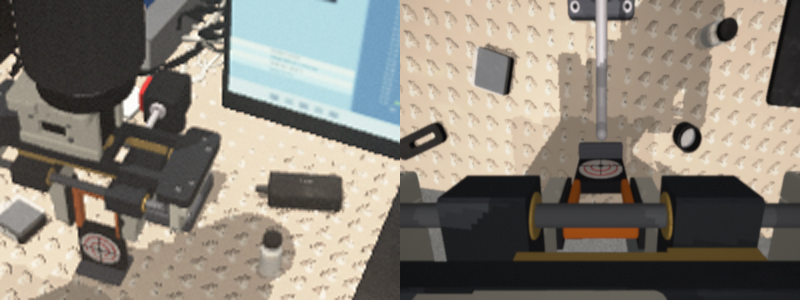

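```bash
python3 -m crank '[[[0.4,0,0,0],[0.9,0,0,0],[1.4,0,0,0],[1.9,0,0,0],[2.37,0,0,0],[2.37,0,0,0],[2.37,0,0.3,0],[2.37,0,0.6,0],[2.37,0,0.9,0],[2.37,0,0.98,0],[2.37,0,0.98,0],[2.37,0,0.98,0]]]'
```

```text
t: 7.65
eef_pos: [0.4914, 0.3184, 0.1127]
ee_rot: [-3.141, -0.0, 0.134]
force: [0.8, 0.1, -0.8]
width: 0.0438
gripper_force: 25.0
```

```bash
python3 -m crank '[[[0,0,0.03,0],[0,0,0.03,0],[0,0,0.03,0],[0,0,0.03,0],[0,0,0.03,0],[0,0,0.03,0]]]' 0
python3 -m crank '[[[0,0,-0.4,0],[0,0,-1.2,0],[0,0,-2.4,0],[0,0,-3.6,0],[0,0,-4,0],[0,0,-4,0],[0,0,-4,0]]]'
python3 - <<'E'
from h import *
np.set_printoptions(precision=4,suppress=True)
s=arm.get_state(); print(s["eef_pos"],s["ee_rot"])
p,d,C=cloud("scene"); q,d2,D=cloud("wrist")
x,y,z=D[...,0],D[...,1],D[...,2]
k=D[(abs(x-.5)<.07)&(abs(y-.32)<.03)&(z>.15)&(z<.165)]
r=arm.trace("target","wrist")
for a in r[:1]:
    k=D[a["mask"]];k=k[k[:,2]>.15].astype(np.float32);print(cv2.minAreaRect(k[:,:2]*1000),k[:,2].max())
m=(abs(x-.6)<.06)&(abs(y-.335)<.05)&(z>.16)&(z<.175); k=D[m].astype(np.float32)
if len(k)>20: print("head",cv2.minAreaRect(k[:,:2]*1000),k.mean(0))
go(.5915,.3315,.2127,7.7)
cv2.imwrite("pics/c3.png",np.hstack([cv2.resize(p[90:240,220:420],(400,300),interpolation=2),cv2.resize(q,(400,300))])[:,:,::-1])
E
```

```text
t: 8.4
eef_pos: [0.4914, 0.3183, 0.1118]
ee_rot: [3.142, 0.0, 0.134]
force: [0.3, 0.4, 0.2]
width: 0.0871
gripper_force: 0.0
t: 9.28
eef_pos: [0.4908, 0.3179, 0.2107]
ee_rot: [3.141, 0.001, 0.134]
force: [0.0, 0.2, -0.4]
width: 0.0881
gripper_force: 0.0
[0.4908 0.3179 0.2107] [3.1407 0.0015 0.1341]
((491.42779541015625, 319.5265197753906), (10.08004093170166, 43.10177993774414), 8.183740615844727) 0.1598966
head ((587.259765625, 333.4249267578125), (45.089683532714844, 42.41564178466797), 7.580874919891357) [0.5898 0.3315 0.1656]
units [ 4.06  0.   -0.08 -0.  ]
```

View pics/c3.png

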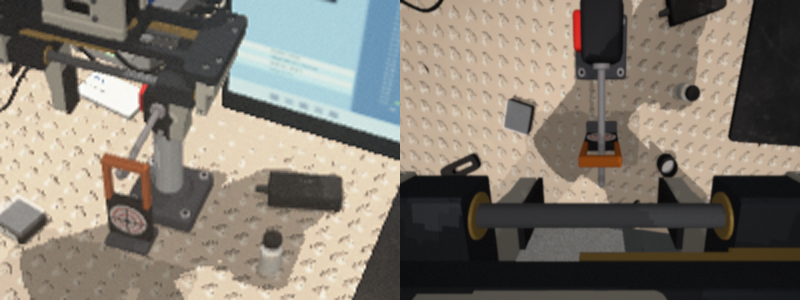

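The scene and wrist pictures show the target hanging upright on the hook (handle at (600,155) in the right half). It has been released, and the head is dead ahead. Next I grip the head.

```bash
python3 -m crank '[[[1,0,0,0],[2.2,0,0,0],[3.4,-0.02,0,0],[4.06,-0.02,0,0],[4.06,-0.02,0,0],[4.06,-0.02,0.8,0],[4.06,-0.02,1.8,0],[4.06,-0.02,2.8,0],[4.06,-0.02,3.3,0],[4.06,-0.02,3.3,0],[4.06,-0.02,3.3,0]]]'
python3 -m crank '[[[0,0,0,0],[0,0,0,0],[0,0,0,0],[0,0,0,0],[0,0,0,0],[0,0,0,0]]]' 1 45
```

```text
t: 10.8
eef_pos: [0.5923, 0.3328, 0.1305]
ee_rot: [-3.141, -0.001, 0.135]
force: [0.2, -0.8, -0.1]
width: 0.0875
gripper_force: 0.0
t: 11.55
eef_pos: [0.5921, 0.3311, 0.1293]
ee_rot: [3.14, 0.001, 0.134]
force: [0.8, -4.8, 1.7]
width: 0.0367
gripper_force: 45.0
```

```bash
python3 -m crank '[[[0,0,-0.15,0],[0,0,-0.4,0],[0,0,-0.7,0],[0,0,-1,0],[0,0,-1.3,0],[0,0,-1.6,0],[0,0,-1.9,0],[0,0,-2.2,0],[0,0,-2.45,0],[0,0,-2.65,0],[0,0,-2.75,0],[0,0,-2.82,0]]]'
python3 -m crank '[[[0,0,0,0],[0,0,0,0],[0,0,0,0],[0,0,0,0],[0,0,0,0],[0,0,0,0]]]'
python3 - <<'E'
from h import *
np.set_printoptions(precision=4,suppress=True)
p,d,C=cloud("scene"); q,d2,D=cloud("wrist")
for c,A in(("scene",C),("wrist",D)):
  for a in arm.trace("target",c)[:1]:
    k=A[a["mask"]];k=k[~np.isnan(k[:,0])];print(c,a["score"],np.percentile(k,[1,99],axis=0))
cv2.imwrite("pics/c4.png",np.hstack([cv2.resize(p[70:220,220:420],(400,300),interpolation=2),cv2.resize(q,(400,300))])[:,:,::-1])
E
```

```text
t: 13.05
eef_pos: [0.592, 0.3311, 0.1991]
ee_rot: [3.14, 0.001, 0.134]
force: [3.3, -4.4, -5.2]
width: 0.0366
gripper_force: 45.0
t: 13.8
eef_pos: [0.592, 0.3311, 0.1993]
ee_rot: [3.14, 0.001, 0.134]
force: [3.3, -4.4, -2.8]
width: 0.0368
gripper_force: 45.0
scene 0.85 [[ 0.4745  0.2948 -0.0003]
 [ 0.6852  0.4349  0.2302]]
```

View pics/c4.png

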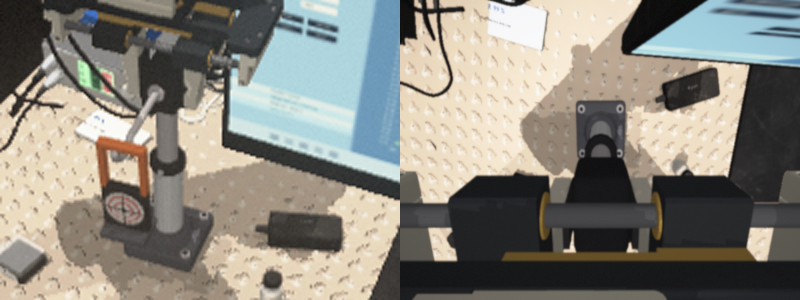

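The head is up with the inner tube showing, and the target hangs still on the hook at (122,190). I'll add a small extra pull to confirm it's at the stop.

```bash
python3 -m crank '[[[0,0,-0.06,0],[0,0,-0.06,0],[0,0,-0.06,0],[0,0,-0.06,0]]]'
```

```text
t: 14.5
eef_pos: [0.592, 0.3311, 0.1993]
ee_rot: [3.14, 0.002, 0.134]
force: [6.6, -4.3, -10.1]
width: 0.0366
gripper_force: 45.0
```

The TCP didn't rise and the force grew, so the head is at the end stop.

```bash
python3 -c "
from station import arm
print(arm.job_done())"
```

```text
the job is handed in; nothing more can be done
None
```

I handed the job in at about 14.5 s of the 48 s allowed; no verdict came back. The target is hanging free on the hook, and the gripper holds the head at the second stop (TCP up 70 mm) with the button squeezed at 45 N.

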